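# Index the filling wheel and charge the jar with mixing balls

## Robot

A 6-joint arm with a two-finger parallel gripper is mounted at the origin on the work surface. World frame = base frame: x ahead of the robot, y to its left, z up, the work surface at z = 0. Lengths are in m, angles in rad, forces in N, time in s.
With the tool pointing down it reaches from about 0.35 to 0.775 m from the base axis. Payload 7.3 kg.
Tool frame: the origin (TCP) lies between the finger pads; the fingertips stand 14 mm ahead of it and the grasp point (between the pads) lies 5 mm behind it; z points along the fingers, y is the line along which they close (so a half turn about z gives the same grasp; the last joint's range is limited). The gripper opens to 92 mm and grips with 3 to 60 N. Pads are 19 mm wide; open, the fingers measure 130 mm over their backs; the gripper's body (75 mm by 190 mm) begins 47 mm behind the grasp point.
Start: joints at [-1.494, 0.342, 1.524, -0, 1.275, -0.146], TCP at [0.116, -0.512, 0.241] pointing down, gripper open.
Joint ranges: [-2.53, 2.53], [-0.77, 2.02], [0.04, 2.7], [-1, 4.14], [0.28, 2.66], [-3.11, 3.11]. Speed limits (rad/s): [2.57, 2.57, 3.14, 3.14, 3.14, 3.14].

## Interface

Orientations are given as [roll, pitch, yaw] about the fixed x, y, z axes, in that order (R = Rz(yaw) Ry(pitch) Rx(roll)).
In Python, from cell import robot, eyes gives the robot as it stands. The module is installed in compiled form; this text tells all that it offers.
- The arm moves only by the shell command python3 -m handwheel 'ROWS' [FORCE]. ROWS is JSON, one flat list of numbers, 5 for each row, row after row: the shift along the world's x, y, z in mm, then the turn about the world's z in rad, then the opening, from 0 (shut) to 1 (fully open). In form: [x, y, z, spin, jaw, x, y, z, spin, jaw, ...]. A call has 1 to 8 rows; each row shifts and turns the commanded pose from where the row before left it; what a row does not reach is not made up. A row lasts 1/10 s, in which the tool goes at most 50 mm and 8.59 degrees, less where a joint would pass 70% of its speed; a pose out of reach is approached as far as the arm can. A call with a gripper value outside its range is refused whole. The fingers move at their own pace and stop on an object; FORCE is the grip in N (left out, the last holds). Time passes only in rows, so rows that do not move let the fingers close. It gives the time, the measured TCP pose, the force, the opening and the grip force at its end, in the units of the state.
- robot.observe(): the state, without advancing time (a new reading comes with each control period).
- eyes.read_camera(name): name is "side" or "top" or "wrist"; returns (picture, depth): 384x512x3 uint8, blue, green, red; 384x512 float32, m along the optical axis (not along the pixel's ray), 0 where there is no reading.
- eyes.calibration(name): a dict with "fx", "fy", "cx", "cy" (pixels), "world_to_cam" (4x4, takes a point from world to camera coordinates). Camera axes: x right, y down, z forward; pixel columns grow to the right and rows downward; lengths in m; the calibration is good to about 2 mm. The wrist camera is an equidistant fisheye: a pixel r from the principal point sees the ray r / f radians off the axis. A picture is of the moment at which its call begins: read the wrist's pose just before it. calibration takes no time and is no camera call; for the wrist camera it gives the pose at the moment of the call.
- robot.hand_in(): hands the job in; it is judged then, once.
The state is a dict: "time": time; "qpos": joint angles; "qvel": joint speeds; "joint_efforts": joint torques, N m; "tool_pos": TCP position; "tool_rot": TCP orientation; "contact_force": force on the tool from outside, world axes, zero at the start; "torque": the same for the moment, N m; "opening": finger opening in m; "grip_force": force on a finger pad.
Only numpy, scipy, OpenCV 4.12 (cv2) and the standard library are available. Lean on these libraries where they do the work, as an engineer would, in place of code of your own. Each camera call takes 0.05 s, during which the arm holds its last target. There are 200 camera calls.

## Task

Turn the filling wheel one click to whichever side is needed, so that the open, empty jar stands in the click position under the funnel. Then pick up the scoop, pour all five steel balls through the funnel into that jar, and set the empty scoop upright on the bench. Leave the capped jar standing in its nest on the wheel and do not disturb the bottle, the pot or the bowl standing about.

Things in the scene. Friction and masses are not known exactly. Their poses are not given: they have to be found in the camera images.
- indexer: Filling stand, fixed: round grey base. Origin: on the wheel's axis at bench height; x axis towards the funnel, z up. Its aluminium wheel, 262 mm across, top face 34 mm up, has 6 places 60 degrees apart: 5 nests (four 6 mm pins, 12 mm high) at 85 mm radius, and the knob. At x = 165 mm a 14 mm post, 164 mm high, holds the funnel; at y = 130 to 185 mm is the spring click roller, 42 mm high.
- wheel (a joint): Wheel angle (rad), counter-clockwise from above positive, 0 at the start (in a click position). Click positions every 1.047 rad (60 degrees); a roller centres the wheel in each with about 0.01 rad of play. It takes about 7 N at the knob to leave or enter a click, little in between. End stops at +-2.4.
- knob (a point): Top centre of the wheel's knob: black upright cylinder 22 mm in diameter, rising 60 mm from the wheel's face to 94 mm above the bench, 100 mm from the wheel's axis. At the start it is on the side away from the funnel (the indexer's -x). It turns with the wheel.
- spout (a point): Centre of the lower opening of the steel funnel's spout, 113 mm above the bench, 85 mm from the wheel's axis; opening 30 mm across, 36 mm outside; the spout is 22 mm long. A jar of 70 mm in the nest below ends 9 mm under it.
- funnel_mouth (a point): Centre of the funnel's wide upper rim, 180 mm above the bench, straight above the spout: 120 mm outside, 114 mm inside; the cone narrows at about 45 degrees to the spout.
- jar_open: Loose open glass jar, empty, 48 mm in diameter, 70 mm high, mouth 41 mm across, floor 4 mm thick. Origin: centre of its underside; z up. Stands in a nest on the wheel, at the start one place (60 degrees) to one or the other side of the funnel.
- jar_capped: Loose closed glass jar with a white screw cap, 48 mm in diameter (cap 51), 78 mm high, in the nest one place to the other side of the funnel. Origin: centre of its underside.
- scoop: Loose steel scoop, an open channel 125 mm long (x), 56 wide (y), walls 30 high, 3 thick, floor 4. Origin: underside, on the centre line below the handle; z up. Closed back at x = +50 mm; open pouring end at x = -75 mm. From x = -35 mm the floor rises at 20 degrees to the lip: to empty, tilt well over 20 degrees, -x end down. 194 g with the balls.
- scoop_handle (a point): Centre of the scoop's grip: black crossbar over the channel, 12 mm thick (x), 56 mm long (y), 22 mm high (z), 64 mm above the scoop's underside at its x = 0. To be gripped from above across its 12 mm (fingers on its -x and +x sides); 23 mm free height between the walls' top and the bar.
- scoop_lip (a point): Middle of the upper edge of the pouring lip, at x = -75 mm, z = 19 mm in the scoop's frame (moves with the scoop).
- ball0_center (a point): Centre of a loose steel mixing ball, 14 mm in diameter, 11 g; at the start in the scoop.
- ball1_center (a point): Centre of a loose steel mixing ball, 14 mm in diameter, 11 g; at the start in the scoop.
- ball2_center (a point): Centre of a loose steel mixing ball, 14 mm in diameter, 11 g; at the start in the scoop.
- ball3_center (a point): Centre of a loose steel mixing ball, 14 mm in diameter, 11 g; at the start in the scoop.
- ball4_center (a point): Centre of a loose steel mixing ball, 14 mm in diameter, 11 g; at the start in the scoop.
- amber_bottle: Bystander: amber glass bottle with black cap, 56 mm in diameter, 120 mm high. Origin: centre of its underside.
- ointment_pot: Bystander: white lidded pot, 60 mm in diameter, 50 mm high. Origin: centre of its underside.
- mortar: Bystander: white ceramic bowl, 100 mm in diameter, 60 mm high. Origin: centre of its underside.
Not all that is in view belongs to the job. Leave any purple or red look-alike of the scoop alone.

How it is judged:
By the outcome, as a careful person would: the job done as asked, in the order asked, and still so for the second after the job is handed in, with the robot touching nothing.
It also fails if it takes over 72 s, if anything falls off the work surface, if the arm or the gripper's body presses on something with over 40 N, if the wrist force passes 120 N, or if a joint passes its speed limit or range.

## Working session

There is one attempt and no reset: what is moved stays moved. The work goes in short steps, Python scripts to look and compute and a shell command to move; the robot and the scene stay as the last step left them, time stands still between calls to the robot, and variables do not carry over. Pictures are saved under pics/ and viewed, at most 10 in all, crops included, and the job is handed in when it is done.

```bash
mkdir -p pics; cat > h.py <<'E'
import numpy as np,cv2
from cell import robot,eyes
def shot(n,name,crop=None,s=1):
    p,d=eyes.read_camera(n); c=eyes.calibration(n)
    np.savez(f'{name}.npz',p=p,d=d,**{k:np.array(v) for k,v in c.items()})
    q=p if crop is None else p[crop[1]:crop[3],crop[0]:crop[2]]
    cv2.imwrite(f'pics/{name}.png',cv2.resize(q,None,fx=s,fy=s,interpolation=cv2.INTER_CUBIC))
class V:
    def __init__(s,name): s.z=dict(np.load(f'{name}.npz')); s.T=np.linalg.inv(s.z['world_to_cam'])
    def ray(s,u,v): return s.T[:3,3], s.T[:3,:3]@np.array([(u-s.z['cx'])/s.z['fx'],(v-s.z['cy'])/s.z['fy'],1.])
    def atz(s,u,v,z):  # point on ray at height z
        o,r=s.ray(u,v); return (o+r*(z-o[2])/r[2]).round(4)
    def dep(s,u,v):
        o,r=s.ray(u,v); return (o+r*np.median(s.z['d'][v-1:v+2,u-1:u+2])).round(4)
    def cloud(s):
        v,u=np.mgrid[:384,:512]; r=np.stack([(u-s.z['cx'])/s.z['fx'],(v-s.z['cy'])/s.z['fy'],u*0+1.],-1)
        return s.T[:3,3]+(r*s.z['d'][...,None])@s.T[:3,:3].T
E
python3 - <<'E'
from h import *
shot('top','top0',None,1.55); shot('side','side0',None,1.55)
print(robot.observe()['tool_rot'],robot.observe()['time'])
for n in('top','side'): print(V(n+'0').T[:3,3])
E
```

```text
[-3.14024833e+00 -1.74957726e-04  2.22845020e-01] 0.1
[0.33148753 0.01239417 1.31063017]
[0.20364683 0.82474466 1.01147357]
```

View pics/top0.png

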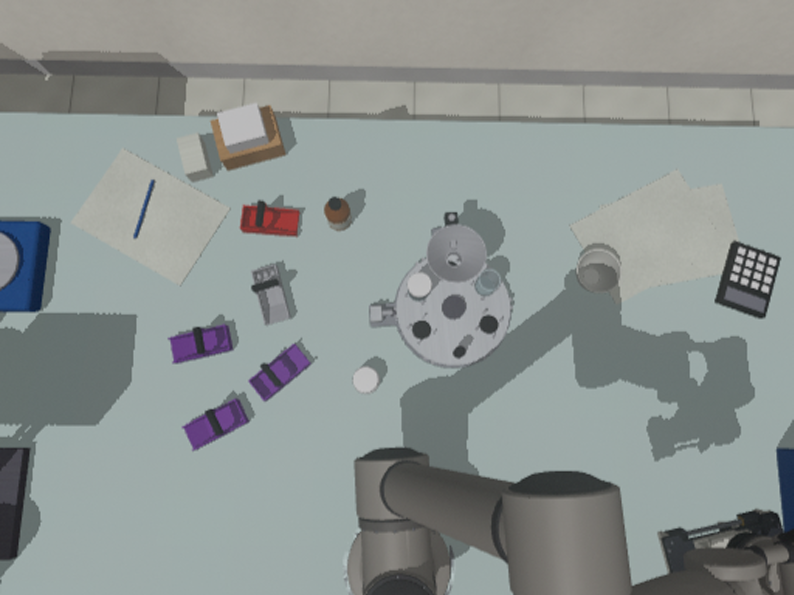

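View pics/side0.png

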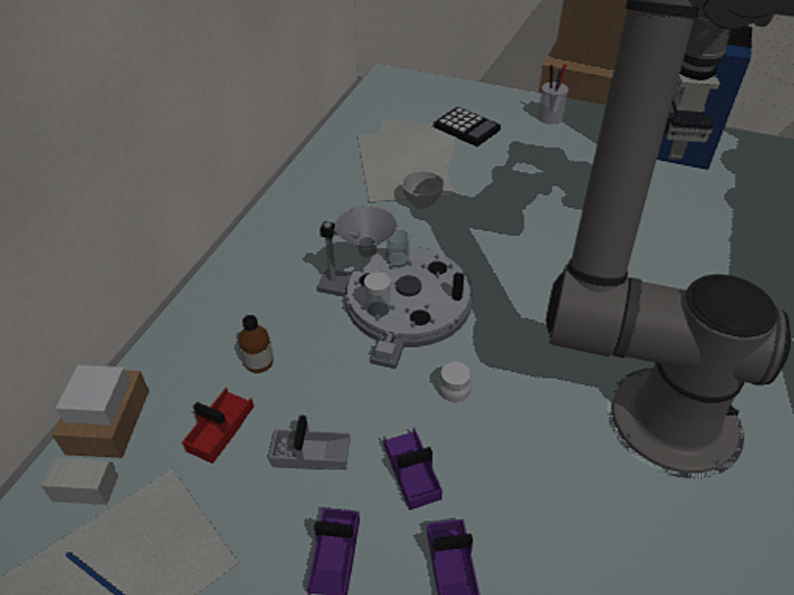

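```bash
python3 - <<'E'
from h import *
t=V('top0'); C=t.cloud(); P=t.z['p']
def px(u,v): return u/1.55,v/1.55
print('hub/axis z34',t.atz(*px(454,307),.034),'knob z94',t.atz(*px(460,352),.094))
for n,a in dict(cap=(420,285,.112),jar=(488,281,.104),funnel=(457,252,.18),bottle=(336,205,.12),pot=(366,379,.05),post=(451,217,.164),roller=(380,314,.042)).items(): print(n,t.atz(*px(a[0],a[1]),a[2]))
# funnel rim cloud
m=(C[...,2]>.174)&(C[...,2]<.19)&(abs(C[...,0]-.5)<.25)&(abs(C[...,1])<.2)
q=C[m];print('rim',len(q),q.min(0),q.max(0))
(c,r)=cv2.minEnclosingCircle((q[:,:2]*1000).astype(np.float32));print(c,r)
# wheel face
m=(C[...,2]>.03)&(C[...,2]<.038)&(abs(C[...,0]-.5)<.25)&(C[...,1]<.15)&(C[...,1]>-.25)
q=C[m];print('wheel',len(q),cv2.minEnclosingCircle((q[:,:2]*1000).astype(np.float32)))
# scoop
b=P[170:210,160:190]
c=C[165:213,158:192]; 
q=c[(c[...,2]>.008)&(c[...,2]<.04)];print('scoop box',cv2.minAreaRect((q[:,:2]*1000).astype(np.float32)))
q=c[(c[...,2]>.06)&(c[...,2]<.09)];print('bar box',len(q),cv2.minAreaRect((q[:,:2]*1000).astype(np.float32)),q[:,2].mean())
p=cv2.resize(P[100:270,120:340],None,fx=3.6,fy=3.5,interpolation=cv2.INTER_CUBIC);cv2.imwrite('pics/crop1.png',p)
E
```

```text
hub/axis z34 [ 0.5407 -0.1137  0.034 ] knob z94 [ 0.4373 -0.1199  0.094 ]
cap [ 0.5729 -0.0357  0.112 ]
jar [ 0.5853 -0.1778  0.104 ]
funnel [ 0.6267 -0.1053  0.18  ]
bottle [0.7398 0.1427 0.12  ]
pot [0.3812 0.0741 0.05  ]
post [ 0.7036 -0.0951  0.164 ]
roller [0.5215 0.0477 0.042 ]
rim 281 [ 0.5654967  -0.16118782  0.17401438] [ 0.68384742 -0.04456147  0.18448934]
(624.0335693359375, -103.07911682128906) 59.81454086303711
wheel 2659 ((580.5933837890625, -23.017330169677734), 221.16958618164062)
scoop box ((570.7767333984375, 271.31304931640625), (126.26288604736328, 100.25257110595703), 16.585500717163086)
bar box 78 ((576.3385620117188, 295.6790771484375), (13.313648223876953, 55.114410400390625), 16.959373474121094) 0.07349269661717371
```

View pics/crop1.png

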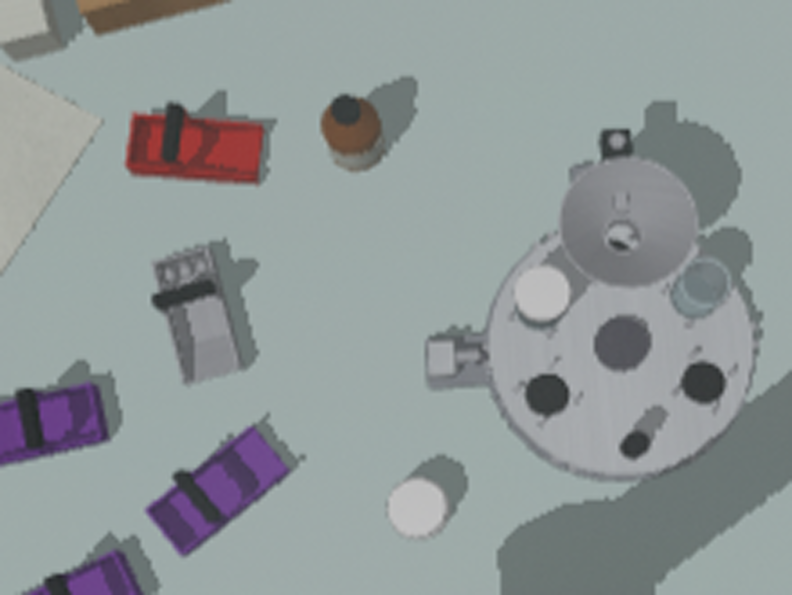

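```bash
python3 - <<'E'
from h import *
from scipy.spatial.transform import Rotation as R
t=V('top0'); C=t.cloud(); s=V('side0').cloud()
for n,c in(('top',C),('side',s)):
    m=(c[...,2]>.080)&(c[...,2]<.105)&(abs(c[...,0]-.438)<.03)&(abs(c[...,1]+.12)<.035)
    q=c[m];print(n,len(q),q.mean(0),q.min(0),q.max(0))
    m=(c[...,2]>.055)&(c[...,2]<.09)&(abs(c[...,0]-.576)<.05)&(abs(c[...,1]-.296)<.05)
    q=c[m];print('bar',len(q),cv2.minAreaRect((q[:,:2]*1000).astype(np.float32)),q[:,2].max())
    m=(c[...,2]>.165)&(c[...,2]<.19)&(abs(c[...,0]-.62)<.08)&(abs(c[...,1]+.1)<.08)
    q=c[m];print('rim',len(q),cv2.minEnclosingCircle((q[:,:2]*1000).astype(np.float32)),q[:,2].max())
# scoop footprint by gray range around handle within 90mm
a=np.deg2rad(17);A=np.array([[np.cos(a),np.sin(a)],[-np.sin(a),np.cos(a)]])
q=C[(C[...,2]>.02)&(C[...,2]<.036)];l=(q[:,:2]-[.576,.296])@A.T;k=(abs(l)<[.09,.034]).all(1);print('scoop walls local',l[k].min(0),l[k].max(0))
E
python3 -m handwheel '[0,0,50,0,0.4]'
```

```text
top 35 [ 0.43942703 -0.11929949  0.09387082] [ 0.43110027 -0.13000412  0.08247043] [ 0.44717361 -0.10902452  0.09962296]
bar 84 ((576.36767578125, 295.58355712890625), (13.313648223876953, 55.31415557861328), 16.959373474121094) 0.08079396996236365
rim 540 ((633.3450927734375, -101.45259857177734), 68.03256225585938) 0.18448933878337992
side 47 [ 0.44160072 -0.11376436  0.08935253] [ 0.43202233 -0.12825127  0.08010912] [ 0.45218394 -0.10617675  0.09752132]
bar 137 ((578.146240234375, 299.62933349609375), (12.842965126037598, 55.975250244140625), 17.444459915161133) 0.07737065568711854
rim 382 ((626.026611328125, -101.78933715820312), 60.729610443115234) 0.18472350162030926
scoop walls local [-0.07514522 -0.0292171 ] [0.05087952 0.02776243]
time: 0.2
tool_pos: [0.1157, -0.5087, 0.2847]
tool_rot: [-3.127, -0.002, 0.223]
contact_force: [1.3, -1.7, -0.4]
opening: 0.0874
grip_force: 0.0
```

```bash
python3 -m handwheel '[24,28,-5,-0.01,0.45, 24,28,-5,-0.01,0.45, 24,28,-5,-0.01,0.45, 24,28,-5,-0.01,0.45, 24,28,-5,-0.01,0.45, 24,28,-5,-0.01,0.45, 24,28,-5,-0.01,0.45, 24,28,-5,-0.01,0.45]' >/dev/null; python3 -m handwheel '[24,28,-5,-0.01,0.45, 24,28,-5,-0.01,0.45, 24,28,-5,-0.01,0.45, 24,28,-5,-0.01,0.45, 24,28,-5,-0.01,0.45, 12,27,-5,-0.01,0.45, 0,0,0,0,0.45, 0,0,0,0,0.45]'
```

```text
time: 1.8
tool_pos: [0.4399, -0.1206, 0.2204]
tool_rot: [-3.141, 0.001, 0.085]
contact_force: [0.1, 0.4, -0.2]
opening: 0.0415
grip_force: 0.0
```

```bash
python3 -m handwheel '[0,1,-35,0,0.45, 0,1,-35,0,0.45, 0,0,-30,0,0.45, 0,0,-20,0,0.45, 0,0,-15,0,0.45, 0,0,-10,0,0.45, 0,0,-5,0,0.45, 0,0,0,0,0.45]'; python3 -m handwheel '[0,0,0,0,0.1, 0,0,0,0,0.1, 0,0,0,0,0.1, 0,0,0,0,0.1]' 25
```

```text
time: 2.6
tool_pos: [0.4398, -0.1195, 0.0706]
tool_rot: [-3.142, 0.0, 0.082]
contact_force: [0.1, 0.3, -0.5]
opening: 0.0416
grip_force: 0.0
time: 3.0
tool_pos: [0.4404, -0.1196, 0.0713]
tool_rot: [3.14, -0.001, 0.083]
contact_force: [-1.5, -3.3, 2.9]
opening: 0.0217
grip_force: 25.0
```

```bash
python3 -m handwheel '[0.6,-5.2,0,0.052,0.1, 0.9,-5.2,0,0.053,0.1, 1.2,-5.1,0,0.052,0.1, 1.4,-5,0,0.053,0.1, 1.7,-5,0,0.052,0.1, 2,-4.9,0,0.053,0.1, 2.2,-4.7,0,0.052,0.1, 2.4,-4.6,0,0.053,0.1]'; python3 -m handwheel '[2.7,-4.5,0,0.052,0.1, 2.9,-4.4,0,0.053,0.1, 3.1,-4.2,0,0.052,0.1, 3.4,-4,0,0.053,0.1, 3.6,-3.8,0,0.052,0.1, 3.7,-3.7,0,0.053,0.1, 3.9,-3.4,0,0.052,0.1, 4.1,-3.3,0,0.053,0.1]'; python3 -m handwheel '[4.3,-3,0,0.052,0.1, 4.4,-2.8,0,0.053,0.1, 4.6,-2.5,0,0.052,0.1, 4.7,-2.4,0,0.053,0.1, 0,0,0,0,0.1, 0,0,0,0,0.1]'
```

```text
time: 3.8
tool_pos: [0.4522, -0.1584, 0.0712]
tool_rot: [-3.141, 0.0, 0.505]
contact_force: [-1.5, 1.4, 4.7]
opening: 0.0218
grip_force: 25.0
time: 4.6
tool_pos: [0.4792, -0.1904, 0.0712]
tool_rot: [-3.141, 0.001, 0.925]
contact_force: [-3.8, -3.0, 5.3]
opening: 0.0216
grip_force: 25.0
time: 5.2
tool_pos: [0.4964, -0.2008, 0.0711]
tool_rot: [-3.139, 0.001, 1.134]
contact_force: [-7.4, -2.5, 6.0]
opening: 0.0211
grip_force: 25.0
```

```bash
python3 -m handwheel '[1.8,-0.7,0,0.02,0.1, 0,0,0,0,0.1, 0,0,0,0,0.1]';  python3 -m handwheel '[0,0,0,0,0.35, 0,0,0,0,0.35, 0,0,0,0,0.35, 0,0,30,0,0.35, 0,0,50,0,0.35, 0,0,50,0,0.35, 0,0,40,0,0.35]'; python3 - <<'E'
from h import *
shot('wrist','w1',None,1.4)
E
```

```text
time: 5.5
tool_pos: [0.499, -0.2019, 0.0711]
tool_rot: [-3.141, 0.001, 1.153]
contact_force: [-4.5, -3.2, 3.8]
opening: 0.0215
grip_force: 25.0
time: 6.2
tool_pos: [0.5, -0.2013, 0.2436]
tool_rot: [3.139, -0.0, 1.153]
contact_force: [0.3, 0.5, 0.1]
opening: 0.0325
grip_force: 0.0
```

View pics/w1.png

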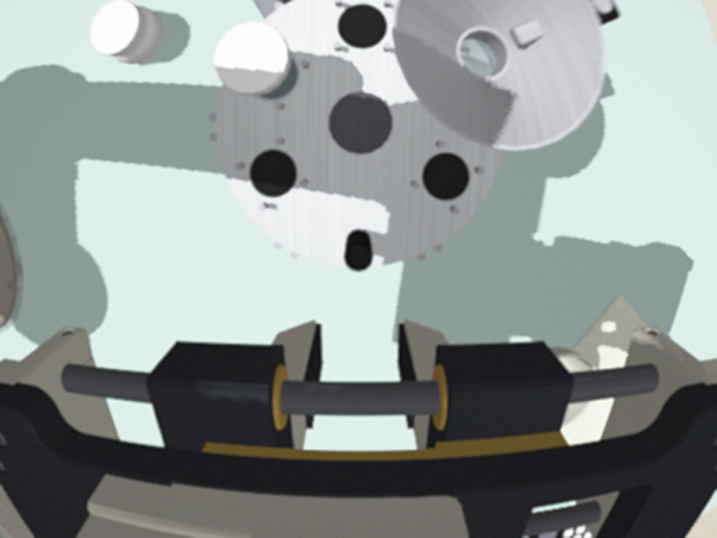

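```bash
python3 -m handwheel '[5,20,20,-0.06,0.8, 9,37,20,-0.06,0.8, 9,37,5,-0.06,0.8, 9,37,0,-0.06,0.8, 9,37,0,-0.06,0.8, 9,37,0,-0.06,0.8, 9,37,0,-0.06,0.8, 9,37,0,-0.06,0.8]'; python3 -m handwheel '[9,37,0,-0.06,0.8, 9,37,0,-0.06,0.8, 9,37,0,-0.06,0.8, 9,37,0,-0.06,0.8, 9,37,0,-0.06,0.8, 7,38,0,-0.076,0.8, 0,8,0,0,0.8, 0,0,0,0,0.8]'; python3 - <<'E'
from h import *
shot('top','t2',(230,120,350,250),4); shot('side','s2',(150,100,350,250),4)
t=V('t2')
c=t.cloud();s=V('s2').cloud()
for c in(c,s):
    m=(c[...,2]>.075)&(c[...,2]<.102)&(abs(c[...,0]-.4985)<.025)&(abs(c[...,1]+.202)<.025)
    q=c[m];print(len(q),q.mean(0))
E
```

```text
time: 7.05
tool_pos: [0.5677, 0.0794, 0.2853]
tool_rot: [-3.141, 0.0, 0.67]
contact_force: [0.7, -0.5, 0.3]
opening: 0.0737
grip_force: 0.0
time: 7.85
tool_pos: [0.6191, 0.31, 0.2844]
tool_rot: [3.142, 0.002, 0.3]
contact_force: [-0.4, -0.8, 0.2]
opening: 0.073
grip_force: 0.0
41 [ 0.49651495 -0.19935666  0.09180159]
47 [ 0.49849678 -0.19442852  0.08778764]
```

View pics/s2.png

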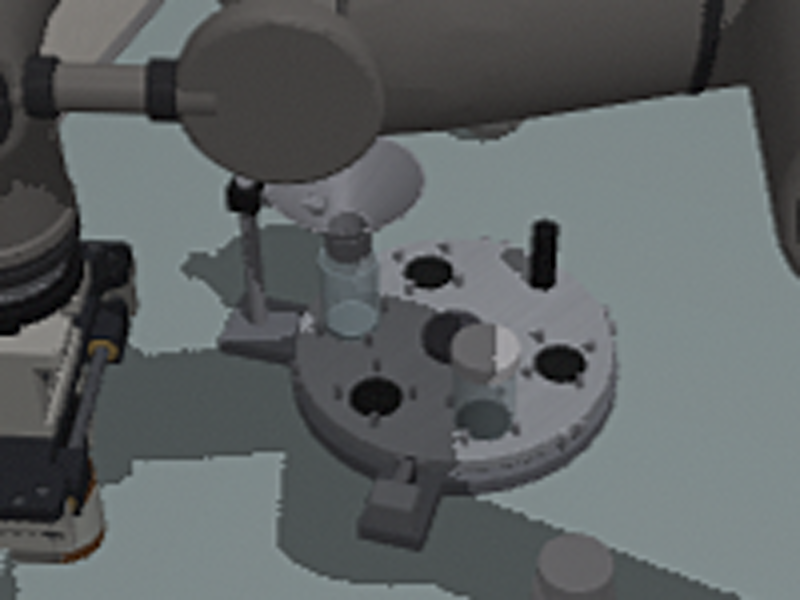

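```bash
python3 -m handwheel '[2,0.5,-45,0,0.8, 0,0,-45,0,0.8, 0,0,-40,0,0.8, 0,0,-35,0,0.8, 0,0,-30,0,0.8, 0,0,-25,0,0.8, 0,0,-10,0,0.8, 0,0,0,0,0.8]'; python3 - <<'E'
from h import *
shot('wrist','w2',None,1.4)
E
```

```text
time: 8.75
tool_pos: [0.6212, 0.3075, 0.0548]
tool_rot: [3.141, 0.003, 0.296]
contact_force: [0.5, -0.5, -0.4]
opening: 0.0733
grip_force: 0.0
```

View pics/w2.png

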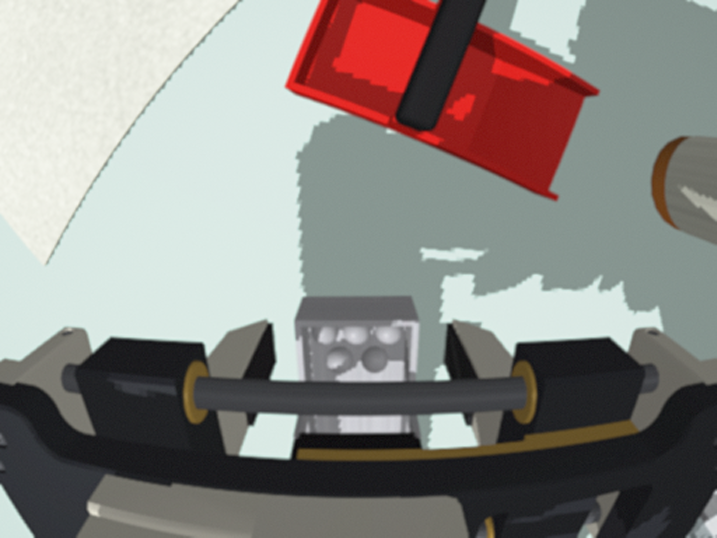

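```bash
python3 -m handwheel '[0,0,-7,0,0.8, 0,0,-7,0,0.8, 0,0,-6,0,0.8, 0,0,-4,0,0.8, 0,0,-4,0,0.8, 0,0,-2,0,0.8, 0,0,0,0,0.8]'; python3 -m handwheel '[0,0,0,0,0.7, 0,0,0,0,0.65, 0,0,0,0,0.5, 0,0,0,0,0.5, 0,0,0,0,0.5, 0,0,0,0,0.5]' 55
```

```text
time: 9.5
tool_pos: [0.6215, 0.309, 0.0253]
tool_rot: [3.141, 0.001, 0.297]
contact_force: [0.7, 0.6, -0.6]
opening: 0.0733
grip_force: 0.0
time: 10.1
tool_pos: [0.6218, 0.3091, 0.026]
tool_rot: [3.142, -0.0, 0.297]
contact_force: [-0.5, 0.2, 1.5]
opening: 0.0554
grip_force: 55.0
```

```bash
python3 -m handwheel '[0,0,2,0,0.5, 0,0,5,0,0.5, 0,0,8,0,0.5, 0,0,10,0,0.5, 0,0,10,0,0.5, 0,0,5,0,0.5, 0,0,0,0,0.5]'; python3 - <<'E'
from h import *
shot('side','s3',(130,230,270,340),5); print(robot.observe()['torque'])
E
```

```text
time: 10.8
tool_pos: [0.6223, 0.3093, 0.0673]
tool_rot: [-3.142, -0.002, 0.297]
contact_force: [0.0, -0.9, -1.5]
opening: 0.0554
grip_force: 55.0
[-0.00110106 -0.12005837 -0.049847  ]
```

View pics/s3.png

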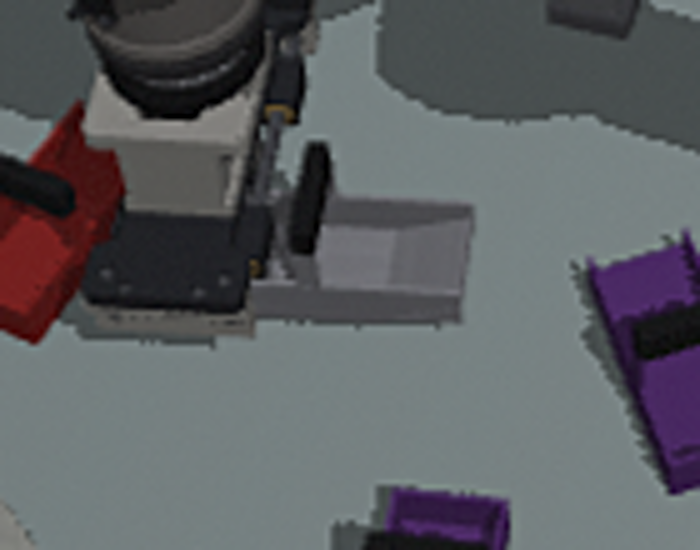

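```bash
python3 -m handwheel '[0,0,10,0,0.5, 0,0,20,0,0.5, 0,0,30,0,0.5, 0,0,35,0,0.5, 0,0,35,0,0.5, 0,0,30,0,0.5, 0,0,20,0,0.5, 0,0,10,0,0.5]';  python3 -m handwheel '[0,-4,0,0.03,0.5, 0,-10,0,0.06,0.5, 0,-12,0,0.08,0.5, 0,-12,0,0.09,0.5, 0,-12,0,0.09,0.5, 0,-12,0,0.09,0.5, 0,-12,0,0.09,0.5, 0,-12,0,0.09,0.5]'; python3 -m handwheel '[0,-12,0,0.09,0.5, 0,-12,0,0.09,0.5, 0,-12,0,0.09,0.5, 0,-12,0,0.09,0.5, 0,-12,0,0.09,0.5, 0,-12,0,0.09,0.5, 0,-10,0,0.07,0.5, 0,-6,0,0.04,0.5]';python3 -m handwheel '[0,0,0,0.024,0.5, 0,0,0,0,0.5]'
```

```text
time: 11.65
tool_pos: [0.6221, 0.3092, 0.2586]
tool_rot: [-3.141, -0.004, 0.297]
contact_force: [-0.6, 0.3, -1.5]
opening: 0.0555
grip_force: 55.0
time: 12.45
tool_pos: [0.6212, 0.2225, 0.2547]
tool_rot: [-3.14, 0.002, 0.92]
contact_force: [-0.1, 0.4, -1.7]
opening: 0.0554
grip_force: 55.0
time: 13.25
tool_pos: [0.6212, 0.1342, 0.2548]
tool_rot: [-3.139, 0.0, 1.569]
contact_force: [0.1, 0.3, -2.1]
opening: 0.0553
grip_force: 55.0
time: 13.45
tool_pos: [0.6214, 0.1352, 0.2551]
tool_rot: [-3.14, -0.0, 1.591]
contact_force: [-0.4, 0.1, -1.4]
opening: 0.055
grip_force: 55.0
```

```bash
python3 -m handwheel '[1,-6,0,-0.02,0.5, 1,-12,0,0,0.5, 1,-15,0,0,0.5, 0.5,-15,-4,0,0.5, 0,-15,-6,0,0.5, 0,-15,-6,0,0.5, 0,-12,-6,0,0.5, 0,-4,-6,0,0.5]';  python3 -m handwheel '[0,0,-4,0,0.5, 0,0,-3,0,0.5, 0,0,0,0,0.5, 0,0,0,0,0.5]'; python3 - <<'E'
from h import *
for n in('top','side','wrist'): shot(n,n+'4',None,1)
a=[cv2.imread(f'pics/{n}4.png') for n in('top','side','wrist')]
cv2.imwrite('pics/m4.png',np.vstack([np.hstack([cv2.resize(a[0][100:250,190:390],(400,300)),cv2.resize(a[1][80:230,130:330],(400,300))]),np.hstack([cv2.resize(a[2],(400,300)),np.zeros((300,400,3),np.uint8)])]))
E
```

```text
time: 14.25
tool_pos: [0.625, 0.0392, 0.227]
tool_rot: [-3.141, 0.0, 1.569]
contact_force: [-0.0, -0.4, -1.5]
opening: 0.0552
grip_force: 55.0
time: 14.65
tool_pos: [0.6252, 0.0417, 0.2209]
tool_rot: [3.141, -0.0, 1.572]
contact_force: [0.5, 0.8, -0.8]
opening: 0.0556
grip_force: 55.0
```

View pics/m4.png

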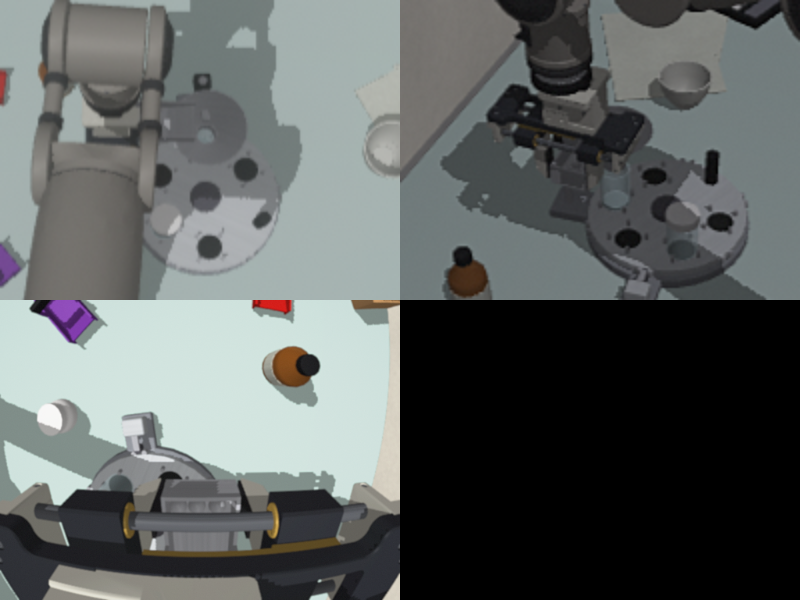

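```bash
cat >> h.py <<'E'
def prof(name):
    shot('top',name); c=V(name).cloud()
    o=robot.observe(); print('t',o['time'],'tcp',np.round(o['tool_pos'],4),'F',np.round(o['contact_force'],1))
    for y in np.arange(-.11,-.0,.01):
        m=(abs(c[...,0]-.625)<.022)&(abs(c[...,1]-y)<.005)&(c[...,2]>.13)&(c[...,2]<.3)
        if m.any(): print(round(y,3),m.sum(),np.percentile(c[m][:,2],[10,50,90]).round(3))
E
python3 -c "
from h import *
prof('p1')"
python3 -m handwheel '[0,0,-2,0,0.5, 0,0,-4,0,0.5, 0,0,0,0,0.5]'
python3 -m handwheel '[0,0,0,0,0.5, 0,0,0,0,0.5, 0,0,0,0,0.5, 0,0,0,0,0.5]' 6;python3 -c "
from h import *
prof('p2')"
```

```text
t 14.85 tcp [0.6252 0.0414 0.221 ] F [-0.5  0.2 -1.7]
-0.11 20 [0.134 0.138 0.148]
-0.1 16 [0.135 0.139 0.155]
-0.09 27 [0.137 0.14  0.146]
-0.08 34 [0.15  0.212 0.215]
-0.07 45 [0.206 0.21  0.214]
-0.06 57 [0.204 0.207 0.211]
-0.05 42 [0.2   0.204 0.206]
-0.04 41 [0.197 0.2   0.203]
-0.03 34 [0.197 0.2   0.202]
time: 15.15
tool_pos: [0.6248, 0.0411, 0.2139]
tool_rot: [-3.14, -0.0, 1.571]
contact_force: [0.7, -0.7, -1.6]
opening: 0.0553
grip_force: 55.0
time: 15.55
tool_pos: [0.6252, 0.041, 0.2149]
tool_rot: [3.141, 0.0, 1.571]
contact_force: [0.7, -0.9, -1.9]
opening: 0.0561
grip_force: 6.0
t 15.6 tcp [0.6252 0.041  0.2148] F [ 0.6 -0.2 -1.8]
-0.11 23 [0.136 0.139 0.148]
-0.1 15 [0.136 0.14  0.156]
-0.09 29 [0.135 0.14  0.143]
-0.08 27 [0.142 0.187 0.191]
-0.07 57 [0.187 0.19  0.193]
-0.06 43 [0.185 0.188 0.191]
-0.05 42 [0.183 0.185 0.189]
-0.04 56 [0.181 0.184 0.187]
-0.03 19 [0.179 0.182 0.186]
```

```bash
python3 -m handwheel '[0,-1,2.5,0,0.5, 0,-1,2.5,0,0.5, 0,-1.3,2.5,0,0.5, 0,-1.3,2.5,0,0.5, 0,0,0,0,0.5, 0,0,0,0,0.5, 0,0,0,0,0.5, 0,0,0,0,0.5]'; python3 -c "
from h import *
prof('p3')"; python3 -m handwheel '[0,-1,1.8,0,0.5, 0,-1,1.8,0,0.5, 0,-1,1.8,0,0.5, 0,-1,1.8,0,0.5, 0,0,0,0,0.5, 0,0,0,0,0.5, 0,0,0,0,0.5, 0,0,0,0,0.5]'; python3 -c "
from h import *
prof('p4')"
```

```text
time: 16.4
tool_pos: [0.6253, 0.0364, 0.2248]
tool_rot: [3.141, 0.0, 1.571]
contact_force: [0.9, -0.4, -0.1]
opening: 0.0557
grip_force: 6.0
t 16.45 tcp [0.6252 0.0364 0.2248] F [ 0.5 -0.8  0.5]
-0.11 22 [0.132 0.138 0.148]
-0.1 18 [0.136 0.139 0.156]
-0.09 29 [0.136 0.139 0.145]
-0.08 25 [0.138 0.185 0.19 ]
-0.07 56 [0.185 0.187 0.19 ]
-0.06 42 [0.183 0.187 0.189]
-0.05 41 [0.184 0.191 0.199]
-0.04 46 [0.183 0.195 0.198]
-0.03 4 [0.192 0.194 0.198]
time: 17.25
tool_pos: [0.6251, 0.0324, 0.2319]
tool_rot: [3.142, 0.0, 1.571]
contact_force: [0.3, -0.9, -0.2]
opening: 0.0559
grip_force: 6.0
t 17.3 tcp [0.6251 0.0324 0.232 ] F [ 0.2 -0.  -1.2]
-0.11 20 [0.135 0.138 0.146]
-0.1 18 [0.136 0.14  0.158]
-0.09 27 [0.135 0.139 0.147]
-0.08 27 [0.139 0.183 0.188]
-0.07 54 [0.183 0.185 0.188]
-0.06 42 [0.182 0.185 0.188]
-0.05 42 [0.183 0.194 0.199]
-0.04 21 [0.19  0.195 0.198]
-0.01 3 [0.194 0.194 0.196]
```

```bash
python3 -m handwheel '[0,-0.8,1.1,0,0.5, 0,-0.8,1.1,0,0.5, 0,-0.8,1.1,0,0.5, 0,-0.8,1.1,0,0.5, 0,-0.8,1.1,0,0.5, 0,-0.8,1.1,0,0.5, 0,0,0,0,0.5, 0,0,0,0,0.5]';  python3 -c "
from h import *
prof('p5')"; python3 -m handwheel '[0,-1,1.2,0,0.5, 0,-1,1.2,0,0.5, 0,-1,1.2,0,0.5, 0,-1,1.2,0,0.5, 0,-1,1.2,0,0.5, 0,-1,1.2,0,0.5, 0,0,0,0,0.5, 0,0,0,0,0.5]';python3 -c "
from h import *
prof('p6')"
```

```text
time: 18.1
tool_pos: [0.6251, 0.0276, 0.2386]
tool_rot: [3.141, 0.0, 1.571]
contact_force: [-0.5, 0.2, -0.2]
opening: 0.0557
grip_force: 6.0
t 18.15 tcp [0.6252 0.0276 0.2386] F [-0.2  0.5 -1.8]
-0.11 24 [0.134 0.139 0.148]
-0.1 19 [0.133 0.137 0.156]
-0.09 26 [0.136 0.139 0.147]
-0.08 33 [0.139 0.182 0.185]
-0.07 47 [0.182 0.184 0.187]
-0.06 43 [0.182 0.188 0.197]
-0.05 33 [0.183 0.195 0.199]
-0.02 3 [0.195 0.197 0.199]
-0.01 1 [0.201 0.201 0.201]
time: 18.95
tool_pos: [0.6251, 0.0216, 0.2458]
tool_rot: [3.141, 0.0, 1.571]
contact_force: [0.8, 0.9, -0.9]
opening: 0.056
grip_force: 6.0
t 19.0 tcp [0.6251 0.0217 0.2457] F [ 0.3 -0.6 -1.3]
-0.11 28 [0.135 0.143 0.151]
-0.1 19 [0.136 0.14  0.155]
-0.09 24 [0.136 0.138 0.144]
-0.08 42 [0.178 0.18  0.183]
-0.07 44 [0.18  0.183 0.185]
-0.06 37 [0.182 0.184 0.186]
-0.05 2 [0.184 0.185 0.186]
-0.02 5 [0.196 0.197 0.198]
```

```bash
python3 -m handwheel '[0,-1.5,1.6,0,0.5, 0,-1.5,1.6,0,0.5, 0,-1.5,1.6,0,0.5, 0,-1.5,1.6,0,0.5, 0,-1.6,1.5,0,0.5, 0,-1.6,1.5,0,0.5, 0,-1.6,1.5,0,0.5, 0,-1.6,1.5,0,0.5]'; python3 -m handwheel '[0,0,0,0,0.5, 0,0,0,0,0.5, 0,0,0,0,0.5, 0,0,0,0,0.5]'; python3 - <<'E'
from h import *
prof('p7'); shot('side','s7'); shot('wrist','w7')
a=[V(n).z['p'] for n in('p7','s7','w7')]
cv2.imwrite('pics/m7.png',np.vstack([np.hstack([cv2.resize(a[0][130:205,240:340],(400,300)),cv2.resize(a[1][100:190,190:310],(400,300))]),np.hstack([cv2.resize(a[2][200:384,100:356],(400,300)),np.zeros((300,400,3),np.uint8)])]))
E
```

```text
time: 19.8
tool_pos: [0.6251, 0.0091, 0.2583]
tool_rot: [3.141, 0.0, 1.571]
contact_force: [-0.3, 0.5, -1.0]
opening: 0.0559
grip_force: 6.0
time: 20.2
tool_pos: [0.6251, 0.0093, 0.2581]
tool_rot: [-3.142, -0.0, 1.571]
contact_force: [-0.8, 0.6, -1.3]
opening: 0.0559
grip_force: 6.0
t 20.25 tcp [0.6251 0.0093 0.2581] F [ 0.4 -0.2 -1.2]
-0.11 22 [0.135 0.138 0.148]
-0.1 12 [0.136 0.138 0.155]
-0.09 41 [0.191 0.194 0.196]
-0.08 42 [0.192 0.195 0.197]
-0.07 21 [0.195 0.196 0.198]
-0.04 9 [0.206 0.207 0.21 ]
-0.03 2 [0.209 0.212 0.215]
```

View pics/m7.png

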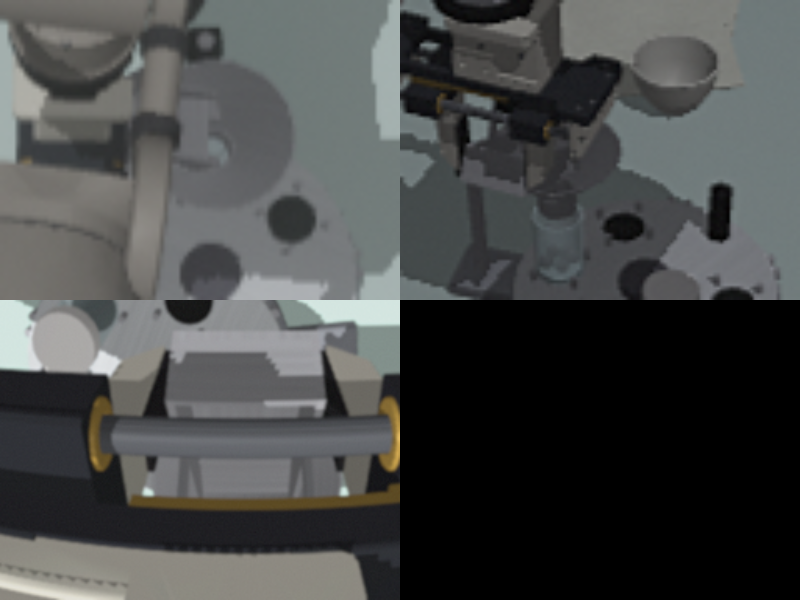

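```bash
python3 -m handwheel '[0,0,0,0,0.5, 0,0,0,0,0.5, 0,0,0,0,0.5, 0,0,0,0,0.5, 0,0,0,0,0.5]' 3; python3 - <<'E'
from h import *
prof('p8')
# look for changes in jar region between s2 (empty) and now
shot('side','s8'); a=V('s2').z['p'].astype(int); b=V('s8').z['p'].astype(int)
print(b[148:184:4,226:250:3].mean(-1).round().astype(int)); print(a[148:184:4,226:250:3].mean(-1).round().astype(int))
E
```

```text
time: 20.85
tool_pos: [0.6251, 0.0092, 0.2581]
tool_rot: [3.142, 0.0, 1.571]
contact_force: [-0.2, 0.5, -0.4]
opening: 0.0561
grip_force: 3.0
t 20.9 tcp [0.6251 0.0092 0.2582] F [-0.3 -0.1 -1.7]
-0.11 20 [0.134 0.138 0.145]
-0.1 17 [0.134 0.14  0.156]
-0.09 24 [0.136 0.14  0.145]
-0.08 41 [0.14  0.175 0.177]
-0.07 9 [0.175 0.178 0.18 ]
-0.04 9 [0.186 0.191 0.195]
-0.03 3 [0.194 0.194 0.195]
[[61 59 59 55 60 58 60 62]
 [52 77 63 47 64 75 64 63]
 [98 54 48 66 75 56 67 70]
 [71 74 47 50 47 48 74 71]
 [74 81 67 48 47 53 96 76]
 [74 68 90 90 85 90 81 76]
 [72 71 80 87 86 80 80 73]
 [54 76 74 69 74 80 78 71]
 [77 71 78 89 71 95 81 73]]
[[113 115 119 130 117 108 101  98]
 [100  77 115 122 117 103  95  88]
 [103 103  84  85  77  59  87 133]
 [ 82  82  53  68  79  50 137 134]
 [ 81  92  76  54  53  79 135 136]
 [ 82  79 101 100  94 110 106 135]
 [ 82  81  89  97  94 102 110 133]
 [ 62  85  87 113 108 115  85  81]
 [139  76  95 103 106 107  89  82]]
```

```bash
python3 -m handwheel '[0,0,0,0,0.5, 0,0,0,0,0.5, 0,0,5,0,0.5, 0,0,10,0,0.5, 0,0,15,0,0.5, 0,10,15,0,0.5, 0,20,5,0,0.5, 0,20,0,0,0.5]' 15; python3 -m handwheel '[0,25,0,-0.1,0.5, 0,25,0,-0.1,0.5, 0,25,0,-0.1,0.5, 0,25,0,-0.1,0.5, 0,25,0,-0.1,0.5, 0,25,0,-0.1,0.5, 0,25,0,-0.1,0.5, 0,25,0,-0.1,0.5]'; python3 -m handwheel '[0,25,0,-0.1,0.5, 0,20,0,-0.1,0.5, 0,5,0,-0.1,0.5, 0,0,0,-0.1,0.5, 0,0,0,-0.074,0.5, 0,0,0,0,0.5]'; python3 - <<'E'
from h import *
shot('top','t9'); shot('side','s9'); shot('wrist','w9')
a=[V(n).z['p'] for n in('t9','s9','w9')]
cv2.imwrite('pics/m9.png',np.vstack([np.hstack([cv2.resize(a[0][120:240,240:400],(400,300)),cv2.resize(a[1][140:188,210:274],(400,300),interpolation=cv2.INTER_CUBIC)*1]),np.hstack([cv2.resize(a[2],(400,300)),cv2.resize(a[1][180:315,100:280],(400,300))])]))
E
```

```text
time: 21.75
tool_pos: [0.6257, 0.0596, 0.3105]
tool_rot: [3.138, -0.0, 1.57]
contact_force: [0.3, -0.0, -1.7]
opening: 0.0558
grip_force: 15.0
time: 22.55
tool_pos: [0.6251, 0.2604, 0.3092]
tool_rot: [3.141, -0.001, 0.767]
contact_force: [0.6, 0.6, -1.1]
opening: 0.0554
grip_force: 15.0
time: 23.15
tool_pos: [0.6252, 0.3095, 0.309]
tool_rot: [3.142, -0.001, 0.296]
contact_force: [-0.6, -0.4, -1.5]
opening: 0.0558
grip_force: 15.0
```

View pics/m9.png

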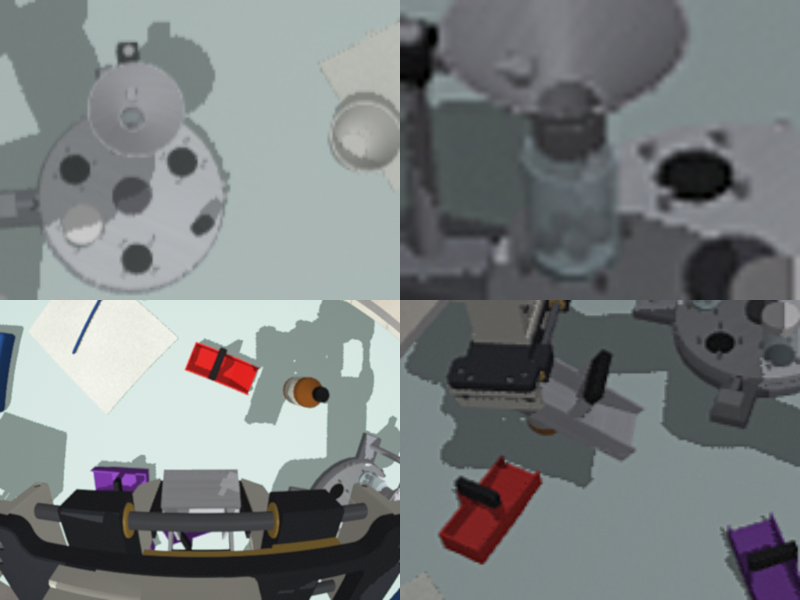

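```bash
python3 -m handwheel '[-3,0,-35,0,0.5, 0,0,-40,0,0.5, 0,0,-40,0,0.5, 0,0,-35,0,0.5, 0,0,-25,0,0.5, 0,0,-20,0,0.5, 0,0,-10,0,0.5, 0,0,0,0,0.5]'; python3 -m handwheel '[0,0,-4,0,0.5, 0,0,-4,0,0.5, 0,0,-5,0,0.5, 0,0,-5,0,0.5, 0,0,-5,0,0.5, 0,0,-5,0,0.5, 0,0,-5,0,0.5, 0,0,-5,0,0.5]' 4; python3 -m handwheel '[0,0,-5,0,0.5, 0,0,-5,0,0.5, 0,0,-5,0,0.5, 0,0,-5,0,0.5, 0,0,-4,0,0.5, 0,0,-4,0,0.5, 0,0,-4,0,0.5, 0,0,-3,0,0.5]';  python3 -m handwheel '[0,0,-2,0,0.5, 0,0,-2,0,0.5, 0,0,-1,0,0.5, 0,0,0,0,0.5, 0,0,0,0,0.5]'
```

```text
time: 24.1
tool_pos: [0.6215, 0.3089, 0.1018]
tool_rot: [3.141, 0.003, 0.297]
contact_force: [-1.1, -0.6, -0.6]
opening: 0.056
grip_force: 15.0
time: 24.9
tool_pos: [0.6219, 0.3092, 0.0644]
tool_rot: [3.141, 0.001, 0.297]
contact_force: [1.3, -0.4, 0.1]
opening: 0.0561
grip_force: 4.0
time: 25.7
tool_pos: [0.6222, 0.3093, 0.0299]
tool_rot: [3.142, -0.0, 0.297]
contact_force: [0.9, 0.1, -0.2]
opening: 0.0562
grip_force: 4.0
time: 26.2
tool_pos: [0.6225, 0.3093, 0.0259]
tool_rot: [3.141, -0.001, 0.297]
contact_force: [-0.6, -0.7, 6.5]
opening: 0.0563
grip_force: 4.0
```

```bash
python3 -m handwheel '[0,0,0,0,0.66, 0,0,0,0,0.7, 0,0,0,0,0.75, 0,0,0,0,0.8, 0,0,0,0,0.8, 0,0,5,0,0.8, 0,0,10,0,0.8, 0,0,20,0,0.8]';  python3 -m handwheel '[0,0,40,0,0.8, 0,0,45,0,0.8, 0,0,45,0,0.8, 0,0,45,0,0.8, -10,-20,20,0,0.8, -20,-40,0,0,0.8, -20,-40,0,0,0.8, -20,-40,0,0,0.8]'; python3 -m handwheel '[-20,-40,0,0,0.8, -20,-40,0,0,0.8, -20,-40,0,0,0.8, 0,0,0,0,0.8]'; python3 - <<'E'
from h import *
shot('side','s10');shot('top','t10')
def chk(n):
    c=V(n).cloud();a=np.deg2rad(17);A=np.array([[np.cos(a),np.sin(a)],[-np.sin(a),np.cos(a)]])
    q=c.reshape(-1,3);l=np.c_[(q[:,:2]-[.577,.297])@A.T,q[:,2]]
    for lo,hi in((-.085,-.06),(-.06,-.03),(-.03,-.01),(-.008,.008),(.01,.03),(.03,.06)):
        m=(l[:,0]>lo)&(l[:,0]<hi)&(abs(l[:,1])<.022)&(l[:,2]>-.01)&(l[:,2]<.2)
        print(n,lo,hi,m.sum(),np.percentile(l[m][:,2],[5,50,95]).round(3) if m.any() else '')
chk('side0');chk('s10');chk('top0');chk('t10')
# overall change outside arm: stray things on wheel/bench
p=V('s10').z['p']; 
cb=V('s10').z['p']; cv2.imwrite('pics/s10.png',cv2.resize(cb,None,fx=1.5,fy=1.5))
E
```

```text
time: 27.0
tool_pos: [0.6213, 0.3089, 0.0597]
tool_rot: [3.141, 0.003, 0.297]
contact_force: [-0.3, 1.1, 0.3]
opening: 0.0734
grip_force: 0.0
time: 27.8
tool_pos: [0.5511, 0.168, 0.2564]
tool_rot: [3.141, -0.002, 0.297]
contact_force: [-0.3, -1.1, -0.7]
opening: 0.0734
grip_force: 0.0
time: 28.2
tool_pos: [0.4902, 0.0456, 0.2565]
tool_rot: [3.14, -0.0, 0.293]
contact_force: [-0.8, 0.5, -1.4]
opening: 0.0738
grip_force: 0.0
side0 -0.085 -0.06 144 [-0.004  0.004  0.019]
side0 -0.06 -0.03 119 [0.002 0.008 0.013]
side0 -0.03 -0.01 80 [0.    0.004 0.007]
side0 -0.008 0.008 146 [0.002 0.071 0.077]
side0 0.01 0.03 40 [0.002 0.014 0.018]
side0 0.03 0.06 140 [0.001 0.014 0.03 ]
s10 -0.085 -0.06 146 [-0.003  0.001  0.019]
s10 -0.06 -0.03 119 [0.003 0.01  0.014]
s10 -0.03 -0.01 80 [0.    0.004 0.006]
s10 -0.008 0.008 143 [0.001 0.061 0.076]
s10 0.01 0.03 34 [0.    0.004 0.008]
s10 0.03 0.06 132 [0.001 0.005 0.029]
top0 -0.085 -0.06 103 [-0.002  0.013  0.021]
top0 -0.06 -0.03 100 [0.003 0.008 0.014]
top0 -0.03 -0.01 76 [0.    0.004 0.008]
top0 -0.008 0.008 114 [0.002 0.066 0.078]
top0 0.01 0.03 30 [0.002 0.006 0.015]
top0 0.03 0.06 96 [0.    0.014 0.032]
t10 -0.085 -0.06 101 [-0.003  0.012  0.02 ]
t10 -0.06 -0.03 100 [0.002 0.008 0.014]
t10 -0.03 -0.01 72 [-0.     0.004  0.008]
t10 -0.008 0.008 126 [0.001 0.06  0.078]
t10 0.01 0.03 19 [0.001 0.005 0.008]
t10 0.03 0.06 100 [0.001 0.006 0.031]
```

```bash
python3 - <<'E'
from h import *
for a,b in(('side0','s10'),('top0','t10')):
    A,B=V(a).cloud(),V(b).cloud()
    m=((B[...,2]-A[...,2]>.006)&(B[...,2]<.06)&(B[...,2]>.007)&(V(a).z['d']>0)&(V(b).z['d']>0)).astype(np.uint8)
    n,l,s,c=cv2.connectedComponentsWithStats(m)
    for i in range(1,n):
        if s[i,4]>=6: q=B[l==i]; print(b,s[i,4],q.mean(0).round(3),q.max(0).round(3))
# jar contents: depth of pixels inside jar through glass / spout from top
c=V('t10').cloud(); m=(np.hypot(c[...,0]-.625,c[...,1]+.1025)<.015);print('spout',np.sort(c[m][:,2]).round(3)[:30])
o=robot.observe();print(o['time'],o['qvel'])
E
```

```text
s10 31 [ 0.498 -0.192  0.049] [ 0.509 -0.187  0.059]
s10 21 [ 0.634 -0.08   0.049] [ 0.645 -0.076  0.06 ]
s10 6 [ 0.435 -0.097  0.044] [ 0.437 -0.095  0.048]
s10 66 [ 0.487 -0.022  0.049] [ 0.511 -0.014  0.06 ]
s10 9 [0.622 0.332 0.029] [0.626 0.34  0.035]
t10 25 [ 0.638 -0.11   0.05 ] [ 0.644 -0.099  0.058]
t10 7 [ 0.492 -0.195  0.051] [ 0.498 -0.191  0.06 ]
spout [0.046 0.046 0.047 0.05  0.05  0.052 0.053 0.054 0.054 0.054 0.111 0.113
 0.114 0.115 0.117 0.118 0.121 0.122 0.124 0.126 0.126 0.127 0.127 0.129
 0.13  0.131 0.134 0.134 0.136 0.136]
28.3 [ 0.03699601  0.02536047 -0.02208697  0.00437364 -0.0018046   0.00514895]
```

No stray balls show on the bench or wheel. The depth seen through the spout, 46–54 mm, matches ball tops on the jar floor at 38 mm. The scoop stands level and empty, so I am handing in.

```bash
python3 -m handwheel '[0,0,0,0,0.8, 0,0,0,0,0.8, 0,0,0,0,0.8]' >/dev/null; python3 -c "
from cell import robot
print(robot.hand_in())"
```

```text
the job is handed in; nothing more can be done
None
```

The job is handed in after about 29 s: the wheel is one click counter-clockwise with the open jar under the funnel, the balls are poured into it, and the scoop stands empty and level on the bench. I could not count all five balls in the jar, but none are left in the scoop, on the bench or on the wheel.

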